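Snap a drain-pipe clamp shut with the pliers

TASK

One of the two clamps that hold the grey drain pipe to the duct section is still open. Take the orange-handled pliers out of the blue tool rack, squeeze the open clamp's two ears together with them until its hooks snap over and it stays fully shut, then stand the pliers back upright in the rack's middle pocket and let go. Use only the pliers on it - do not press on the clamp or the duct with the gripper itself - and leave the tape roll, the tin and the hammer where they are.

Things in the scene. Friction and masses are not known exactly. Their poses are not given: they have to be found in the camera images.
- duct: Fixed galvanised duct section with black lining, 150 (x) x 220 (y) x 120 mm high, flanges at both open ends rise to 132 mm. Origin: centre of its underside; z up, y along the duct, +x towards the side that carries a grey 40 mm pipe parallel to y, its axis 130 mm out in x and 70 mm up. Two steel split clamps on wall studs hold the pipe: the one at y = -72 mm is shut already, the one at y = +45 mm is open and is the job.
- clamp_back: Fixed rear half of the open clamp, with its rear ear. Origin: on the pipe axis at the clamp's middle, 70 mm above the bench; axes as the duct's.
- back_ear (a point): Centre of the rear ear: an upright steel plate 3 mm thick (duct x), 34 mm wide (duct y), 27 mm high, from 93 to 120 mm above the bench. Duct wall 52 mm behind it. Axes as the duct's.
- front_tab: The front ear's plate on the swinging front half of the clamp, same size as the rear ear, on its +x side. Origin on the pipe axis when shut.
- front_ear (a point): Centre of the front ear. Open, it stands about 11.5 mm in duct +x from back_ear (outer faces 14.5 mm apart); shut, 3 mm (the ears touch, outer faces 6 mm apart). Two brass hooks on its top edge, 13 mm either side of its middle and 123 mm above the bench, leave the middle 18 mm free for the jaws.
- clamp_front (a joint): Angle of the clamp's front half about its hinge under the pipe, parallel to duct y: 0 = snapped shut, about 0.135 rad = open at the start, stop at 0.17. The ears stand 64 mm above the hinge. The sprung hooks resist with up to about 14 N at the ears, strongest near 0.08 rad; below about 0.035 rad they snap over the rear ear, pull the clamp shut and hold it with about 14 N.
- pliers: Loose spring-open pliers, 0.16 kg, 147 mm long, standing jaws down in the middle pocket of the rack. Origin: the hinge pin; z up along the handles, y = hinge axis, x = the line along which jaws and handles open. Handle tops at z = +84 mm, jaw ends at z = -58 mm. The frame is that of the half with its handle on +x, which leans by half the squeeze; open, it is upright.
- grips (a point): Midpoint between the two handles, 66 mm above the hinge pin. The orange grips, 16 mm wide in y, flat, nearly upright, run from 49 to 84 mm above the pin and measure 56 mm over their outsides when open. Spring: pushes each grip outwards with 10 N open, 16 N shut; pressed to about 50 mm the pliers hang firmly in the hand by it, with the jaws 24 mm open.
- jaws (a point): Midpoint between the jaws, 48 mm below the pin (10 mm above their ends). Jaws are flat, 14 mm wide in y; open 28 mm between inner faces, 48 mm over the outsides. Each 1.5 mm less between the grips takes 1 mm off the jaw gap (grips 25 mm apart: gap 6 mm; jaws meet at 22 mm). As they shut, the jaws sink up to 6 mm relative to where the grips are held.
- plier_arm (a joint): Angle between the two halves of the pliers: 0 = sprung fully open, 0.5 rad = jaws shut.
- rack: Fixed blue steel tool rack, 78 (x) x 132 (y) x 54 mm high. Origin: centre of its underside. Middle pocket, for the pliers, is centred on the origin: 62 mm long (x), 26 mm wide (y), open on top, floor at z = 4 mm; the pliers stand in it with their opening line along rack x, hinge pin 62 mm above the bench. A marker and a stubby screwdriver, tops 89 mm above the bench, stand in the end pockets, at y = -40 and +40 mm.
- tape: Loose roll of foil tape lying flat, 104 mm across, 48 mm high; origin under its centre. Bystander.
- tin: Loose tin of sealant, 72 mm across, 100 mm high; origin under its centre. Bystander.
- hammer: Loose hammer lying on the bench, 260 mm long, along its own x; origin under its middle. Bystander.
There are look-alikes about, which are no part of the job. Several things have the shape of the rack; the one meant has the colours described above.

How it is judged (in metres and radians):
On the way, in this order (a step that is already met when the one before it is completed fails the run):
1. the pliers are lifted out of the rack (height (world z) of pliers above 0.13 m), for 0.1 s.
2. the jaws of the pliers press both ears of the open clamp together (contact force between pliers and front_tab above 1 N and contact force between pliers and clamp_back above 1 N and value of joint plier_arm above 0.15 rad and value of joint clamp_front below 0.1 rad), for 0.05 s.
At the end, for the whole second after the job is handed in: The clamp is snapped shut (below 0.02 rad) and the released, sprung-open pliers stand upright (within 0.25 rad) and still in the rack's middle pocket, hinge pin within 20 mm along and 13 mm across of its centre and 50 to 72 mm above the rack's underside (value of joint clamp_front below 0.02 rad and x of pliers in the frame of rack between -0.02 and 0.02 m and y of pliers in the frame of rack between -0.013 and 0.013 m and z of pliers in the frame of rack between 0.05 and 0.072 m and angle between pliers's own z axis and vertical below 0.25 rad and value of joint plier_arm below 0.05 rad and linear speed of pliers below 0.03 m/s); the robot touches nothing.
It fails at once if the tape is pushed more than 30 mm (distance of tape from where it was at the start of the episode above 0.03 m).
It fails at once if the tin is pushed more than 30 mm (distance of tin from where it was at the start of the episode above 0.03 m).
It fails at once if the hammer is pushed more than 30 mm (distance of hammer from where it was at the start of the episode above 0.03 m).
It fails at once if the tin is tipped (angle between tin's own z axis and vertical above 0.5 rad).
It fails at once if the gripper or arm itself presses on the duct section or its clamps (contact force between any of the fingers, the arm and duct above 10 N).
It also fails if it takes over 43 s, if anything falls off the work surface, if the arm or the gripper's body presses on something with over 40 N, if the wrist force passes 120 N, or if a joint passes its speed limit or range.

ROBOT

A 6-joint arm with a two-finger parallel gripper is mounted at the origin on the work surface. World frame = base frame: x ahead of the robot, y to its left, z up, the work surface at z = 0. Lengths are in mm, angles in rad, forces in N, time in s.
With the tool pointing down it reaches from about 275 to 725 mm from the base axis. Payload 15.9 kg.
Tool frame: the origin (TCP) lies at the very end of the fingers, on their centre line; the grasp point (between the pads) lies 19 mm behind it (manip.hold_point_z is the distance from the TCP to the grasp point, in mm); z points along the fingers, y is the direction in which the jaws open and shut (so a half turn about z gives the same grasp; the last joint's range is limited). The gripper opens to 85 mm and grips with 20 to 120 N. Pads are 22 mm wide; open, the fingers measure 114 mm over their backs; the gripper's body (76 mm by 85 mm) begins 54 mm behind the grasp point. The pads swing forward as they close: fully open they stand 13 mm farther back than shut.
Start: joints at [-1.341, 0.213, -0.034, 1.323, 0, 1.571], TCP at [113.886, -486.842, 231.306] pointing down, gripper open.
Joint ranges: [-2.98, 2.98], [-0.74, 1.72], [-1.14, 1.35], [-2.1, 2.04], [-1.57, 1.44], [-3.14, 3.14]. Speed limits (rad/s): [1.89, 1.89, 2.39, 2.57, 3.14, 3.14].

INTERFACE

Orientations are given as a unit quaternion [x, y, z, w].
In Python, from cell import manip gives the robot as it stands. The module is installed in compiled form; this text tells all that it offers.
- The arm moves only by the tool arm_command, never from a script. Its argument "increments" is a list of rows, each a list of 6 numbers: the shift along the tool's x, y, z in cm, then the turn, a rotation vector about the tool's x, y, z in rad. In form: [[dx, dy, dz, wx, wy, wz], ...]. A call has 1 to 20 rows; each row shifts and turns the commanded pose from where the row before left it, along the tool's axes as they then stand; what a row does not reach is not made up. A row lasts 1/10 s, in which the tool goes at most 50 mm and 8.59 degrees, less where a joint would pass 70% of its speed; a pose out of reach is approached as far as the arm can. A call is refused whole if a number of a shift passes 5 or a number of a turn 0.15, either way. A call with a gripper value outside its range is refused whole. "grip" is the closure, from -1 (fully open) to 1 (shut), so that 0 is half open, set as the call begins (left out, the last holds). The fingers move at their own pace and stop on an object; the grip force is fixed at half the most. Time passes only in rows, so rows that do not move let the fingers close. It gives the time, the measured TCP pose, the force and the opening at its end, in the units of the state.
- manip.observe(): the state, without advancing time (a new reading comes with each control period).
- manip.read_camera(name): name is "scene" or "side" or "wrist"; returns the picture (420x560x3 uint8, blue, green, red); there is no depth.
- manip.camera_params(name): a dict with "fov_y" (degrees; the focal length in pixels is half the picture's height over the tangent of half this angle, whatever the lens; pixels are square), "cx", "cy" (the principal point, pixels), "camera_from_world" (4x4, takes a point from world to camera coordinates); the wrist camera has in their place "mount" (4x4, takes a point from camera to tool coordinates, whose origin is the TCP and whose axes are the flange's). Camera axes: x right, y down, z forward; pixel columns grow to the right and rows downward; lengths in mm; the calibration is good to about 2 mm. A picture is of the moment at which its call begins: read the wrist's pose just before it. camera_params takes no time and is no camera call.
- manip.hand_in(): hands the job in, once; it reports no verdict.
Trained networks look in the newest picture that a camera, given by its name, has taken for a name from the list of things; names that differ only in an ending like _2 or _b are one class to them, and where a whole thing is asked for, a point or a joint stands for the part that bears it (a point fixed in the world has none). Each returns a list of dicts, best first, with "conf" (0 to 1); they miss things now and then, are a little off and sometimes report something else, mostly with a low value. They report only what shows in the picture. A call takes as long as a camera call. They do not tell look-alikes from the thing itself.
- manip.outline_of(camera, query): "mask" (420x560 bool, what is visible of it).
- manip.spot_point(camera, query): "location" ([x, y, z] in mm, in the coordinates of the camera as it stood for that picture, good to about 4 mm: a listed point, or the origin of a listed thing).
The state is a dict: "t": time; "joint_positions": joint angles; "qd": joint speeds; "tau": joint torques, N m; "position": TCP position; "orientation": TCP orientation; "ft_force": force on the tool from outside, world axes, zero at the start; "torque": the same for the moment, N m; "opening": finger opening in mm.
Only numpy, scipy, OpenCV 4.12 (cv2) and the standard library are available. Lean on these libraries where they do the work, as an engineer would, in place of code of your own. Each camera call takes 0.05 s, during which the arm holds its last target.

## Working session

There is one attempt and no reset: what is moved stays moved. The work goes in short steps, Python scripts to look and compute and a tool call to move; the robot and the scene stay as the last step left them, time stands still between calls to the robot, and variables do not carry over. Pictures are saved under pics/ and viewed, and the job is handed in when it is done.

Besides the shell and the picture viewer there is one more tool, called as name(argument=value, ...), one argument or row to a line, values as JSON. arm_command: Moves the arm, as the interface text tells. Its arguments: {"type":"object","properties":{"increments":{"type":"array","items":{"type":"array","items":{"type":"number"}}},"grip":{"type":"number"}},"required":["increments"]}

```bash
mkdir -p pics; ls
python3 - <<'E'
from cell import manip
import cv2
print(manip.observe())
for c in ["scene","side","wrist"]:
    im=manip.read_camera(c); cv2.imwrite(f"pics/{c}0.png",im); p=manip.camera_params(c); print(c,p)
E
```

```text
pics
{'t': 0.0, 'joint_positions': array([-1.34100589e+00,  2.13341884e-01, -3.50555113e-02,  1.32347488e+00,
        2.79324337e-05,  1.57078165e+00]), 'qd': array([-6.19931166e-05, -1.89246216e-04, -2.09026032e-04,  9.46325476e-05,
       -6.27733793e-04,  7.56949563e-04]), 'tau': array([ 3.54516742e-04, -6.86163640e+01,  4.87115836e+01,  1.74076814e-02,
        1.60534114e-04,  1.19180058e-06]), 'position': array([ 113.8205735 , -486.53553424,  230.82470522]), 'orientation': array([ 9.93405818e-01,  1.14649864e-01, -4.77966123e-05, -5.36028008e-04]), 'ft_force': array([-0.19839773, -0.28474511, -0.18237771]), 'torque': array([-0.01625185, -0.05017444,  0.02212468]), 'opening': 85.33799867207686}
scene {'fov_y': 57.812491336127245, 'cx': 281.801503503456, 'cy': 210.17767193342814, 'camera_from_world': array([[-7.79627777e-01,  6.26243184e-01, -5.71993135e-05,
         3.39764913e+02],
       [ 3.70741706e-01,  4.61473176e-01, -8.05973384e-01,
        -1.72140005e+02],
       [-5.04708943e-01, -6.28380444e-01, -5.91951773e-01,
         1.35355122e+03],
       [ 0.00000000e+00,  0.00
[... 242 characters left out ...]
e+02],
       [-3.54895696e-01,  6.20954691e-01, -6.98902222e-01,
         2.08357771e+02],
       [ 3.54324305e-01, -6.02459257e-01, -7.15190276e-01,
         9.09363685e+02],
       [ 0.00000000e+00,  0.00000000e+00,  0.00000000e+00,
         1.00000000e+00]])}
wrist {'fov_y': 69.93620971381557, 'cx': 284.59464001404405, 'cy': 213.1101262308713, 'mount': array([[-9.42679604e-04, -9.62793179e-01, -2.70237685e-01,
         6.87441691e+01],
       [ 9.99999547e-01, -8.71413515e-04, -3.83692556e-04,
        -2.66184667e-01],
       [ 1.33927805e-04, -2.70237924e-01,  9.62793564e-01,
        -1.42578549e+02],
       [ 0.00000000e+00,  0.00000000e+00,  0.00000000e+00,
         1.00000000e+00]])}
```

View pics/scene0.png

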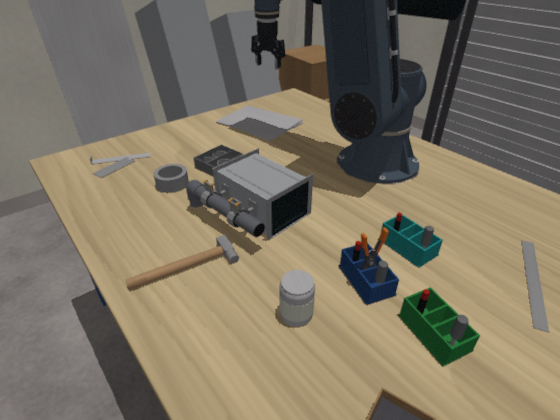

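View pics/side0.png

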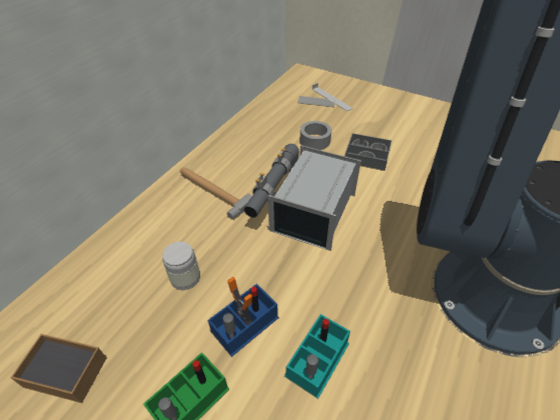

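View pics/wrist0.png

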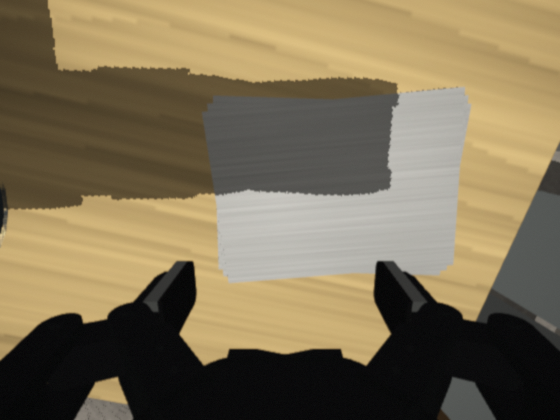

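The scene picture shows three rack-shaped things: navy/blue at (368,272) holding the orange-handled pliers, teal at (411,239) and green at (438,323), both without pliers. The blue one is the one described. The duct is at (262,190), the tin at (297,298), the hammer at (185,262) and the tape at (171,177).

```bash
cat > h.py <<'E'
from cell import manip
import cv2, numpy as np
from scipy.spatial.transform import Rotation as R
def c2w(cam,st=None):
    p=manip.camera_params(cam)
    if cam=="wrist":
        st=st or manip.observe(); T=np.eye(4);T[:3,:3]=R.from_quat(st['orientation']).as_matrix();T[:3,3]=st['position']
        return T@p['mount']
    return np.linalg.inv(p['camera_from_world'])
def proj(cam,P,M=None):
    p=manip.camera_params(cam); M=c2w(cam) if M is None else M
    q=np.linalg.inv(M)@np.r_[P,1]; f=210/np.tan(np.radians(p['fov_y']/2))
    return np.array([p['cx']+f*q[0]/q[2],p['cy']+f*q[1]/q[2]])
def ray(cam,uv,M=None):
    p=manip.camera_params(cam); M=c2w(cam) if M is None else M
    f=210/np.tan(np.radians(p['fov_y']/2))
    d=M[:3,:3]@np.array([(uv[0]-p['cx'])/f,(uv[1]-p['cy'])/f,1]); return M[:3,3],d
def onz(cam,uv,z,M=None):
    o,d=ray(cam,uv,M); return o+d*(z-o[2])/d[2]
def spots(cam,q,M=None):
    M=c2w(cam) if M is None else M
    return [(round(r['conf'],2),(M@np.r_[r['location'],1])[:3].round(1)) for r in manip.spot_point(cam,q)]
E
python3 - <<'E'
from h import *
for c in ["scene","side"]:
    im=manip.read_camera(c)
    for q in ["pliers","grips","jaws","rack","duct","back_ear","front_ear","clamp_back","tin","hammer","tape"]:
        print(c,q,spots(c,q)[:4])
im=cv2.imread("pics/scene0.png")[190:330,150:450]; im2=cv2.imread("pics/side0.png")[130:380,180:400]
cv2.imwrite("pics/c1.png",cv2.resize(im,None,fx=2.66,fy=2.66,interpolation=cv2.INTER_CUBIC))
cv2.imwrite("pics/c2.png",cv2.resize(im2,None,fx=2.4,fy=2.4,interpolation=cv2.INTER_CUBIC))
E
```

```text
scene pliers [(0.87, array([466.1, 356. ,  65.8]))]
scene grips [(0.59, array([464.2, 347.4, 128.3]))]
scene jaws [(0.69, array([462.5, 356.1,  12.5]))]
scene rack [(0.77, array([291.3, 335.2,  -1.4])), (0.72, array([466.5, 352.9,   2.6])), (0.59, array([466.8, 539.1,   1.9]))]
scene duct [(0.74, array([ 4.912e+02, -1.940e+01, -3.000e-01]))]
scene back_ear [(0.72, array([614.6,  35. ,  65.5])), (0.59, array([610.4,  33.9, 105.5]))]
scene front_ear [(0.47, array([620.4,  37.7, 107.2]))]
scene clamp_back [(0.68, array([612.6,  38.2,  67.6])), (0.38, array([ 6.565e+02,  3.239e+02, -1.000e-01]))]
scene tin [(0.64, array([654.6, 324.3,   1.7]))]
scene hammer [(0.8, array([786.8,  46.7,  -3.8]))]
scene tape [(0.63, array([ 636. , -321.1,   -1.8]))]
side pliers [(0.95, array([463.9, 348.8,  65.4]))]
side grips [(0.7, array([464.5, 351.7, 127.7]))]
side jaws [(0.95, array([465.4, 353.9,  12. ]))]
side rack [(0.92, array([4.709e+02, 5.360e+02, 5.000e-01])), (0.91, array([4.682e+02, 3.524e+02, 4.000e-01])), (0.68, array([292.3, 336.5,   1.3]))]
side duct [(0.69, array([490.2, -24.2,  -1.6]))]
side back_ear [(0.61, array([608.1,  35.1, 111.5]))]
side front_ear [(0.56, array([609. ,  36.1, 109.1])), (0.44, array([622.5,  29.8, 107.6]))]
side clamp_back [(0.66, array([ 629.9, -324.8,   -0.7]))]
side tin [(0.64, array([ 6.582e+02,  3.202e+02, -1.000e-01])), (0.57, array([465.4, 351.3,  14.3]))]
side hammer [(0.63, array([788.8,  45.2,   0. ]))]
side tape [(0.77, array([ 6.312e+02, -3.232e+02,  3.000e-01]))]
```

View pics/c1.png

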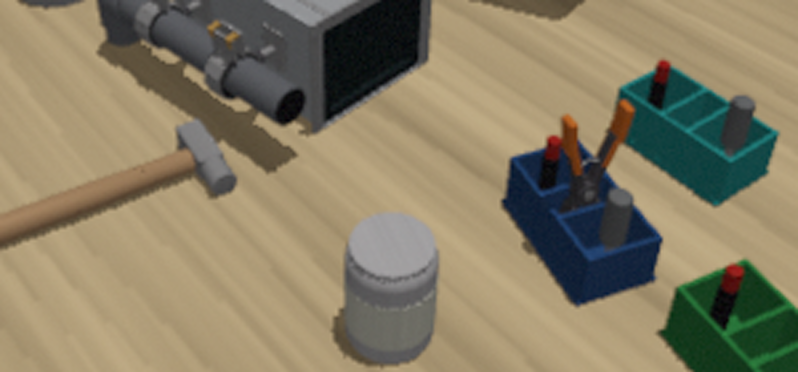

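View pics/c2.png

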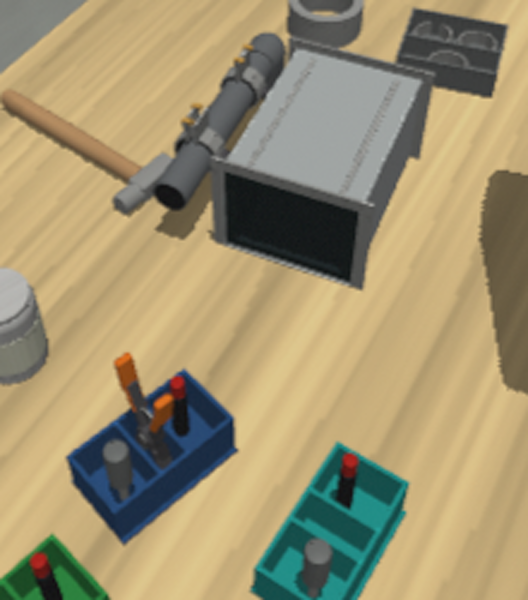

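Run:
```python
from h import *
s=lambda x,y:(150+x/2.66,190+y/2.66); d=lambda x,y:(180+x/2.4,130+y/2.4)
def yaw(a,b): v=b-a; return np.degrees(np.arctan2(v[1],v[0])).round(1),np.linalg.norm(v).round(1)
A=[onz("scene",s(*p),54) for p in [(511,157),(577,270),(661,238)]]
print([a.round() for a in A],yaw(A[0],A[1]),yaw(A[2],A[1]))
A=[onz("side",d(*p),54) for p in [(70,460),(184,372),(236,418),(124,505)]]
print([a.round() for a in A],yaw(A[0],A[1]),yaw(A[1],A[2]),yaw(A[3],A[2]))
A=[onz("side",d(*p),132) for p in [(215,163),(372,206),(434,73),(293,43)]]
print([a.round() for a in A],yaw(A[0],A[1]),yaw(A[1],A[2]),yaw(A[0],A[3]))
print(manip.observe()['t'])
```

```text
[array([479., 282.,  54.]), array([534., 407.,  54.]), array([455., 427.,  54.])] (np.float64(66.1), np.float64(136.5)) (np.float64(-14.2), np.float64(82.0))
[array([513., 405.,  54.]), array([476., 282.,  54.]), array([410., 299.,  54.]), array([450., 415.,  54.])] (np.float64(-106.9), np.float64(128.7)) (np.float64(165.3), np.float64(67.9)) (np.float64(-108.8), np.float64(122.6))
[array([551.,  99., 132.]), array([389.,  75., 132.]), array([ 413., -144.,  132.]), array([ 575., -114.,  132.])] (np.float64(-171.4), np.float64(163.9)) (np.float64(-83.6), np.float64(219.6)) (np.float64(-83.5), np.float64(214.8))
1.35
```

```bash
cat >> h.py <<'E'
def yawof(st): 
    m=R.from_quat(st['orientation']).as_matrix(); return np.degrees(np.arctan2(m[1,0],m[0,0]))
def plan(tp,tyaw,n,st=None):
    """n equal rows with constant tool shift and tool-z turn to a target, tool down"""
    from scipy.optimize import least_squares
    st=st or manip.observe(); y0=np.radians(yawof(st)); p0=np.array(st['position'])
    dw=-(np.radians(tyaw)-y0+np.pi)%(2*np.pi); 
    dyaw=(np.radians(tyaw)-y0+np.pi)%(2*np.pi)-np.pi; w=-dyaw/n
    S=np.zeros(2)
    ang=[y0+dyaw*i/n for i in range(n)]
    A=sum(np.array([[np.cos(a),np.sin(a)],[np.sin(a),-np.cos(a)]]) for a in ang)
    s=np.linalg.solve(A,(np.array(tp[:2])-p0[:2])); 
    print("yaw0",np.degrees(y0).round(2),"p0",p0.round(1),"row(cm,rad):",(s/10).round(3),round((p0[2]-tp[2])/10/n,3),"wz",round(w,4),"n",n)
E
python3 - <<'E'
from h import *
plan([610,36,250],97,20)
E
```

```text
yaw0 13.17 p0 [ 113.9 -486.8  231.3] row(cm,rad): [3.92  0.446] -0.094 wz -0.0732 n 20
```

arm_command(
  increments=[
    [3.92,0.45,-0.09,0,0,-0.073],
    [3.92,0.45,-0.09,0,0,-0.073],
    [3.92,0.45,-0.09,0,0,-0.073],
    [3.92,0.45,-0.09,0,0,-0.073],
    [3.92,0.45,-0.09,0,0,-0.073],
    [3.92,0.45,-0.09,0,0,-0.073],
    [3.92,0.45,-0.09,0,0,-0.073],
    [3.92,0.45,-0.09,0,0,-0.073],
    [3.92,0.45,-0.09,0,0,-0.073],
    [3.92,0.45,-0.09,0,0,-0.073],
    [3.92,0.45,-0.09,0,0,-0.073],
    [3.92,0.45,-0.09,0,0,-0.073],
    [3.92,0.45,-0.09,0,0,-0.073],
    [3.92,0.45,-0.09,0,0,-0.073],
    [3.92,0.45,-0.09,0,0,-0.073],
    [3.92,0.45,-0.09,0,0,-0.073],
    [3.92,0.45,-0.09,0,0,-0.073],
    [3.92,0.45,-0.09,0,0,-0.073],
    [3.92,0.45,-0.09,0,0,-0.073],
    [3.92,0.45,-0.09,0,0,-0.073],
  ],
)

```text
t: 3.35
position: [611.8, 36.5, 249.1]
orientation: [0.663, 0.749, -0.0, -0.0]
ft_force: [-0.3, 0.0, -0.6]
opening: 85.6
```

```bash
cat > look.py <<'E'
from h import *
import sys
name=sys.argv[1]; qs=sys.argv[2:]
manip.observe()
st=manip.observe(); im=manip.read_camera("wrist"); M=c2w("wrist",st)
np.save(f"pics/{name}.npy",M)
cv2.imwrite(f"pics/{name}.png",im)
print(st['t'],st['position'].round(1),yawof(st).round(2),np.abs(st['qd']).max().round(3),st['opening'])
for q in qs: print(q,spots("wrist",q,M)[:4])
E
python3 look.py w1 back_ear front_ear clamp_back duct front_tab
```

```text
3.35 [611.8  36.5 249.1] 96.99 0.642 85.55169067516424
back_ear [(0.77, array([607.3,  37.1, 105.4]))]
front_ear [(0.54, array([619.6,  38.2, 106.4]))]
clamp_back [(0.69, array([610.2,  34.6,  70.2]))]
duct [(0.86, array([488.5, -27.6,   2.4]))]
front_tab [(0.65, array([614.4,  35.9,  69.9]))]
```

View pics/w1.png

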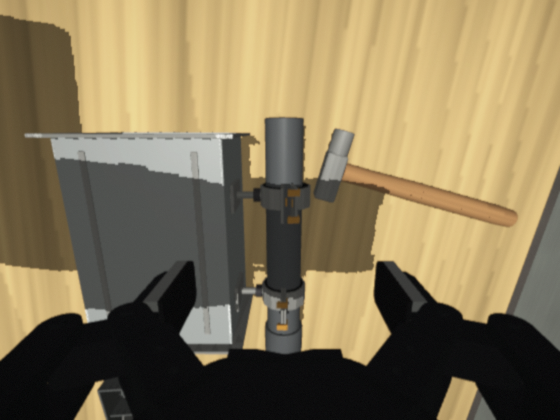

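The wrist view shows the duct top (150,240), the pipe (283,230), the open clamp at (288,203) with brass hooks at (293,193) and (293,220), and the shut clamp at (283,300). The arm was still settling, so I'll take a second, still picture and crop it.

```bash
python3 look.py w2 back_ear front_ear clamp_back duct; python3 -c "
import cv2
im=cv2.imread('pics/w2.png')[100:350,180:380]
cv2.imwrite('pics/w2c.png',cv2.resize(im[60:150,50:150],None,fx=6,fy=6,interpolation=cv2.INTER_CUBIC))"
```

```text
3.65 [611.5  34.1 249.2] 96.75 0.014 85.08263184215872
back_ear [(0.83, array([604.3,  39. , 108.3])), (0.61, array([7.831e+02, 4.920e+01, 7.000e-01])), (0.48, array([620.7,  39.7, 108.9]))]
front_ear [(0.65, array([617.9,  37.7, 108. ]))]
clamp_back [(0.65, array([609.6,  35.6,  69.1]))]
duct [(0.8, array([490.3, -26.6,   1.7]))]
```

View pics/w2c.png

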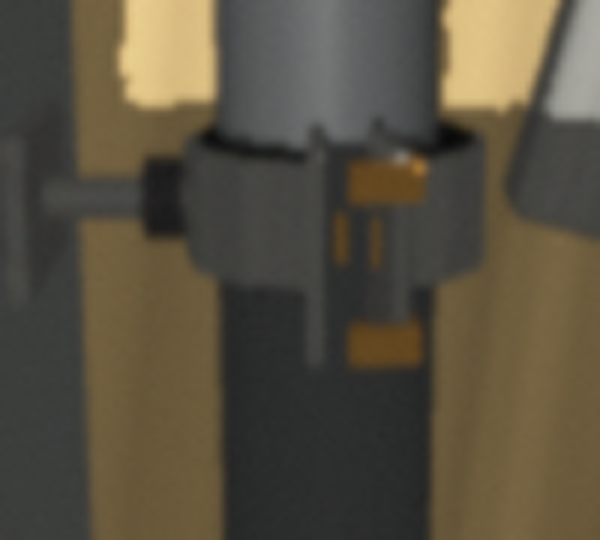

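View pics/w2.png

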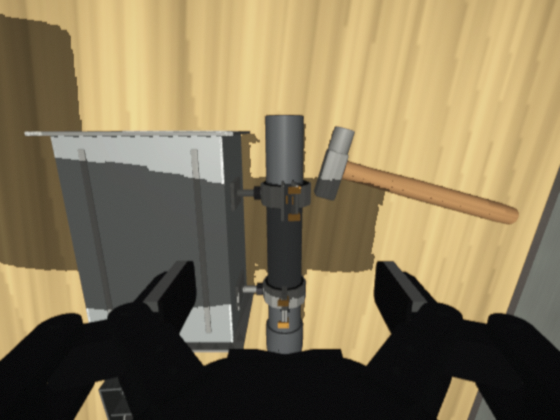

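Run:
```python
from h import *
M=np.load("pics/w2.npy")
f=lambda x,y:(230+x/6,160+y/6)
for n,u,z in [("rear ear mid",f(316,263),120),("rear ear low end",f(315,368),120),("front",f(405,263),120),("hook1",f(388,183),123),("hook2",f(388,345),123),("shutclamp",(283,302),120),
 ("pipeL",(266.5,130),70),("pipeR",(304,130),70),("pipeL2",(267,270),70),("pipeR2",(302,270),70)]:
    print(n,onz("wrist",u,z,M).round(1))
# predict: from duct pose hypotheses
for yaw,dx,dy in [(7,490,-25),(7,489.5,-23)]:
    r=R.from_euler('z',yaw,degrees=True).as_matrix(); print((r@np.array([130,45,0])+[dx,dy,0]).round(1))
print((np.array([609.5,36])-(R.from_euler('z',7,degrees=True).as_matrix()@np.array([130,45,0]))[:2]).round(1))
```

```text
rear ear mid [609.7  35.4 120. ]
rear ear low end [611.5  18.4 120. ]
front [623.5  37.  120. ]
hook1 [619.1  49.8 123. ]
hook2 [622.3  24.4 123. ]
shutclamp [622.  -67.6 120. ]
pipeL [585.3  99.1  70. ]
pipeR [623.7 103.6  70. ]
pipeL2 [601.8 -58.8  70. ]
pipeR2 [642.7 -54.   70. ]
[613.5  35.5   0. ]
[613.   37.5   0. ]
[486.  -24.5]
```

Run:
```python
from h import *
plan([466,352,250],73,10)
```

```text
yaw0 96.74 p0 [611.6  34.1 249.3] row(cm,rad): [ 3.093 -1.683] -0.007 wz 0.0414 n 10
```

arm_command(
  increments=[
    [2.4,-1.3,0,0,0,0.041],
    [3.1,-1.68,0,0,0,0.041],
    [3.1,-1.68,0,0,0,0.041],
    [3.1,-1.68,0,0,0,0.041],
    [3.1,-1.68,0,0,0,0.041],
    [3.1,-1.68,0,0,0,0.041],
    [3.1,-1.68,0,0,0,0.041],
    [3.1,-1.68,0,0,0,0.041],
    [3.1,-1.68,0,0,0,0.041],
    [2.4,-1.3,0,0,0,0.041],
    [1.4,-0.76,0,0,0,0],
    [0,0,0,0,0,0],
  ],
)

```text
t: 5.1
position: [468.3, 355.5, 249.0]
orientation: [0.801, 0.598, -0.0, -0.0]
ft_force: [0.6, 0.6, -0.9]
opening: 85.7
```

```bash
python3 look.py w3 pliers grips jaws rack; python3 -c "
import cv2
im=cv2.imread('pics/w3.png')[100:320,180:400]
cv2.imwrite('pics/w3c.png',cv2.resize(im,None,fx=2.7,fy=2.7,interpolation=cv2.INTER_CUBIC))"
```

```text
5.1 [468.3 355.5 249. ] 73.48 0.044 85.65924568416443
pliers [(0.66, array([466.2, 349.3,  62.1]))]
grips [(0.98, array([466.6, 355.3, 125.5]))]
jaws [(0.75, array([465. , 353.2,  14.5]))]
rack [(0.96, array([470.8, 354.9,   4.1])), (0.95, array([467.2, 531. ,  -3.8])), (0.95, array([292.8, 345. ,   2.6]))]
```

View pics/w3c.png

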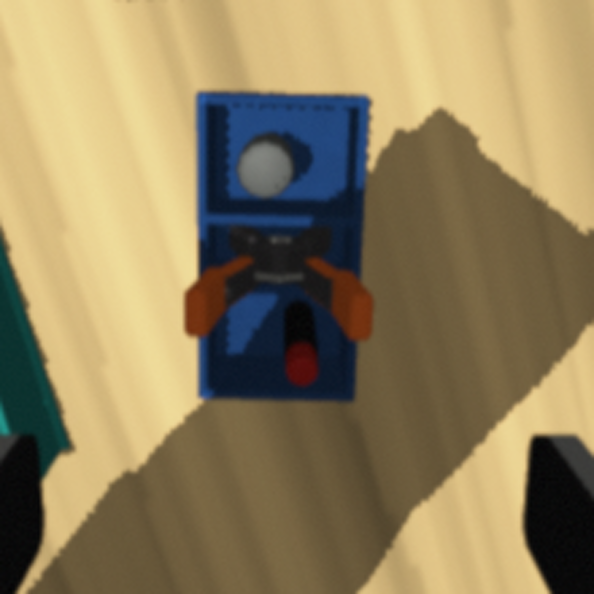

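This is the blue rack with the orange-handled pliers, grips at crop (207,305) and (352,305), and the opening line is nearly along the image rows. I'll measure the rack pose and the grips.

Run:
```python
from h import *
M=np.load("pics/w3.npy")
f=lambda x,y:(180+x/2.7,100+y/2.7)
A=[onz("wrist",f(*p),54,M)[:2] for p in [(197,93),(371,98),(353,399),(201,399)]]
print(np.round(A,1), np.mean(A,axis=0).round(1))
y=lambda a,b:np.degrees(np.arctan2(*(b-a)[::-1])).round(2)
print(y(A[0],A[1]),y(A[3],A[2]),y(A[3],A[0]),y(A[2],A[1]))
# grips tops at z=146: left outer face/top centre, right
for n,p,z in [("L top low corner",(205,335),146),("R low",(358,338),146),("L up",(193,284),146),("Rup",(370,290),146)]:
    print(n,onz("wrist",f(*p),z,M).round(1))
print(proj("wrist",[466,353,146],M),proj("wrist",[466,353,54],M),proj("wrist",[466,353,62],M))
```

```text
[[453.3 425.7]
 [520.  403.8]
 [478.7 280. ]
 [413.6 299.4]] [466.4 352.2]
-18.17 -16.58 72.57 71.59
L top low corner [441.9 353.1 146. ]
R low [488.2 338.3 146. ]
L up [443.5 370.1 146. ]
Rup [496.  352.4 146. ]
[282.87115391 216.48339151] [283.30629288 193.9226104 ] [283.27754123 195.41330592]
```

Run:
```python
from h import *
plan([466.5,352.7,107],72.3,6)
```

```text
yaw0 73.27 p0 [469.  353.3 249.4] row(cm,rad): [-0.023 -0.037] 2.374 wz 0.0028 n 6
```

```bash
cat > dr.py <<'E'
import numpy as np
from scipy.spatial.transform import Rotation as R
log=[]
log+=[[3.92,.45,-.09,0,0,-.073]]*20
log+=[[2.4,-1.3,0,0,0,.041]]+[[3.1,-1.68,0,0,0,.041]]*8+[[2.4,-1.3,0,0,0,.041],[1.4,-.76,0,0,0,0]]
def dr(log):
    p=np.array([113.886,-486.842,231.306]); r=R.from_quat([0.993406,0.114650,0,0])
    for g in log:
        p=p+r.apply(np.array(g[:3])*10); r=r*R.from_rotvec(g[3:])
    m=r.as_matrix(); return p.round(2),np.degrees(np.arctan2(m[1,0],m[0,0])).round(2)
if __name__=="__main__":
    print(dr(log[:20]),dr(log))
E
python3 dr.py
python3 - <<'E'
from h import *
for i in range(4):
    s=manip.observe(); print(s['position'].round(1),yawof(s).round(2))
manip.read_camera("side")
s=manip.observe(); print(s['position'].round(1),yawof(s).round(2))
E
```

```text
(array([611.58,  34.92, 249.31]), np.float64(96.82)) (array([468.53, 354.41, 249.31]), np.float64(73.33))
[469.  353.3 249.4] 73.27
[469.  353.3 249.4] 73.27
[469.  353.3 249.4] 73.27
[469.  353.3 249.4] 73.27
[469.  353.4 249.5] 73.27
```

arm_command(
  increments=[
    [-0.03,-0.04,1.8,0,0,0.003],
    [-0.03,-0.04,2.8,0,0,0.003],
    [-0.02,-0.04,2.8,0,0,0.003],
    [-0.02,-0.04,2.8,0,0,0.003],
    [-0.02,-0.04,2.2,0,0,0.003],
    [-0.02,-0.02,1.2,0,0,0.003],
    [0,0,0.6,0,0,0],
    [0,0,0,0,0,0],
  ],
  grip=-1,
)

```text
t: 6.2
position: [466.2, 353.5, 107.3]
orientation: [0.808, 0.59, -0.0, -0.0]
ft_force: [0.5, -0.3, 0.7]
opening: 85.4
```

```bash
python3 look.py w4 pliers grips
```

```text
6.2 [466.2 353.5 107.3] 72.28 0.026 85.39816551716768
pliers [(0.68, array([467.7, 349.3,  59.8]))]
grips [(0.21, array([466.5, 354.9,  14.9]))]
```

View pics/w4.png

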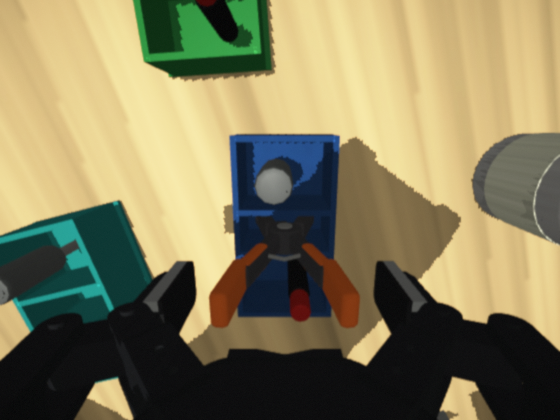

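Run:
```python
from h import *
M=np.load("pics/w4.npy"); s=manip.observe()
print(s['position'],yawof(s))
a=np.radians(72.3); ux=np.array([np.cos(a),np.sin(a),0])
for o in (-8,0,8):
  print(o,[proj("wrist",np.array([466.2,353.5,z])+o*ux,M).round(0) for z in (111,128,146)])
im=cv2.imread('pics/w4.png')[200:360,180:400]
cv2.imwrite('pics/w4c.png',cv2.resize(im,None,fx=3.5,fy=3.5,interpolation=cv2.INTER_CUBIC))
```

```text
[466.61490772 354.05819818 108.41294731] 72.29574110700212
-8 [array([285., 284.]), array([285., 302.]), array([285., 327.])]
0 [array([285., 270.]), array([285., 287.]), array([285., 310.])]
8 [array([285., 255.]), array([285., 271.]), array([285., 292.])]
```

View pics/w4c.png

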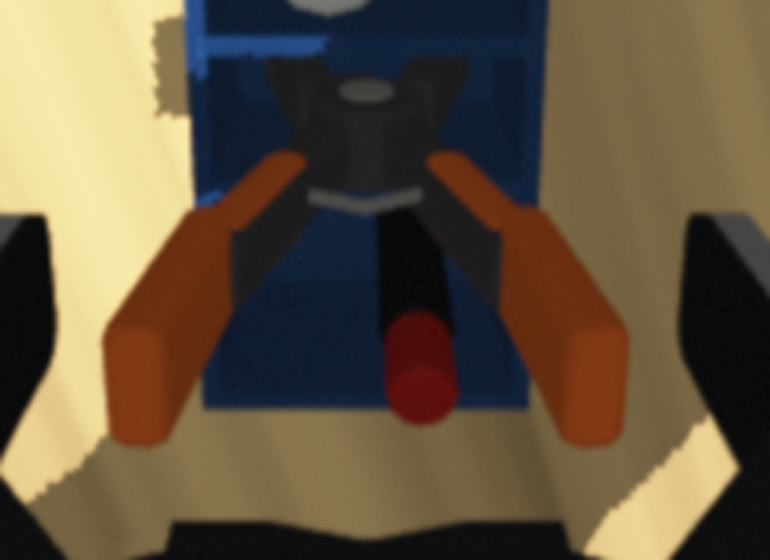

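arm_command(
  increments=[
    [0,0,0,0,0,0],
    [0,0,0,0,0,0],
    [0,0,0,0,0,0],
    [0,0,0,0,0,0],
    [0,0,0,0,0,0],
    [0,0,0,0,0,0],
  ],
  grip=-0.18,
)

```text
t: 6.95
position: [467.3, 354.8, 109.5]
orientation: [0.807, 0.59, 0.002, -0.0]
ft_force: [-0.6, 0.8, 19.4]
opening: 50.6
```

```bash
python3 look.py w5
```

```text
6.95 [467.3 354.8 109.5] 72.3 0.002 50.61162114486278
```

View pics/w5.png

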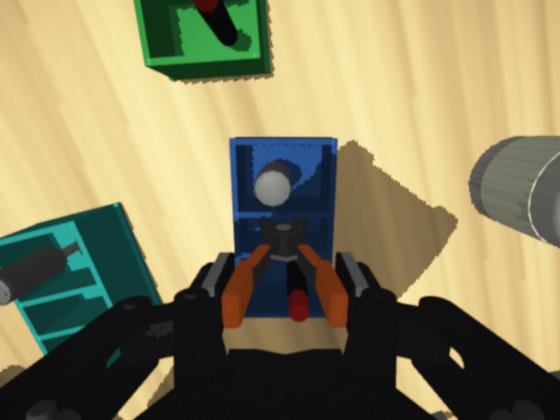

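The grips sit between the pads, opening 50.6 mm. Lifting straight up.

arm_command(
  increments=[
    [0,0,-0.5,0,0,0],
    [0,0,-1.0,0,0,0],
    [0,0,-2.0,0,0,0],
    [0,0,-2.5,0,0,0],
    [0,0,-2.5,0,0,0],
    [0,0,-2.5,0,0,0],
    [0,0,-2.5,0,0,0],
    [0,0,-1.5,0,0,0],
    [0,0,-0.8,0,0,0],
    [0,0,0,0,0,0],
  ],
  grip=-0.17,
)

```text
t: 8.0
position: [466.3, 353.9, 266.2]
orientation: [0.807, 0.59, 0.001, 0.0]
ft_force: [0.5, 0.3, -1.6]
opening: 50.5
```

```bash
python3 look.py w6 jaws pliers grips
python3 - <<'E'
from h import *
for c in ["side"]:
    im=manip.read_camera(c); cv2.imwrite("pics/s6.png",im)
    for q in ["pliers","jaws","grips"]: print(c,q,spots(c,q)[:2])
plan([614.5,36,268],96.8,12)
E
```

```text
8.0 [466.3 353.9 266.2] 72.3 0.046 50.511368815089895
jaws [(0.89, array([467.7, 350.2, 170.3]))]
pliers [(0.77, array([466.2, 350. , 217.9]))]
grips []
side pliers [(0.93, array([462.6, 349.5, 216.9]))]
side jaws [(0.87, array([463.6, 349.6, 167.7]))]
side grips [(0.74, array([460.4, 352.1, 280.9]))]
yaw0 72.29 p0 [465.9 353.6 264.9] row(cm,rad): [-2.509  1.541] -0.026 wz -0.0356 n 12
```

View pics/w6.png

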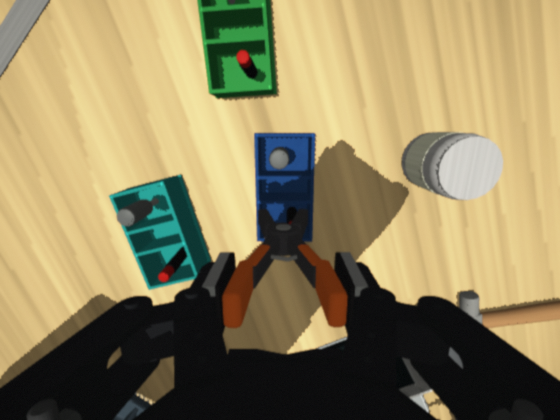

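View pics/s6.png

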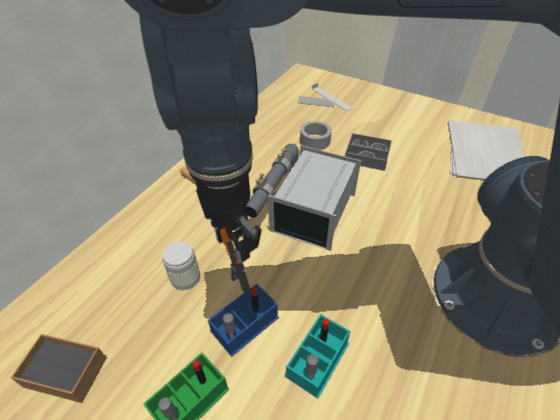

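arm_command(
  increments=[
    [-1.4,0.9,0,0,0,-0.025],
    [-2.5,1.54,-0.03,0,0,-0.036],
    [-2.5,1.54,-0.03,0,0,-0.036],
    [-2.5,1.54,-0.03,0,0,-0.036],
    [-2.5,1.54,-0.03,0,0,-0.036],
    [-2.5,1.54,-0.03,0,0,-0.036],
    [-2.5,1.54,-0.03,0,0,-0.036],
    [-2.5,1.54,-0.03,0,0,-0.036],
    [-2.5,1.54,-0.03,0,0,-0.036],
    [-2.5,1.54,-0.03,0,0,-0.036],
    [-2.5,1.54,-0.03,0,0,-0.036],
    [-2.5,1.54,-0.03,0,0,-0.036],
    [-1.2,0.7,0,0,0,-0.008],
    [0,0,0,0,0,0],
    [0,0,0,0,0,0],
  ],
)

```text
t: 9.9
position: [617.4, 37.8, 268.4]
orientation: [0.664, 0.748, -0.0, -0.0]
ft_force: [0.6, -0.9, -0.9]
opening: 50.5
```

```bash
python3 look.py w7 jaws pliers back_ear front_ear
python3 - <<'E'
from h import *
im=cv2.imread('pics/w7.png')[150:330,190:390]
cv2.imwrite('pics/w7c.png',cv2.resize(im,None,fx=3.3,fy=3.3,interpolation=cv2.INTER_CUBIC))
for c in ["side"]:
    im=manip.read_camera(c); 
    cv2.imwrite("pics/s7.png",cv2.resize(im[90:270,150:360],None,fx=3.3,fy=3.3,interpolation=cv2.INTER_CUBIC))
    for q in ["pliers","jaws"]: print(c,q,spots(c,q)[:2])
E
```

```text
9.9 [617.4  37.8 268.4] 96.83 0.017 50.528371337594095
jaws [(0.74, array([618.7,  35.5, 170.7]))]
pliers [(0.61, array([617.5,  30.4, 218.7])), (0.5, array([606.9,  35.4, 107.8]))]
back_ear [(0.78, array([608.8,  36.5, 108.3]))]
front_ear [(0.73, array([621.7,  39.2, 107.6])), (0.6, array([609.7,  35.7,  67.4]))]
side pliers [(0.65, array([616.6,  34.2, 222.5]))]
side jaws [(0.95, array([615.5,  33.9, 172.3]))]
```

View pics/w7c.png

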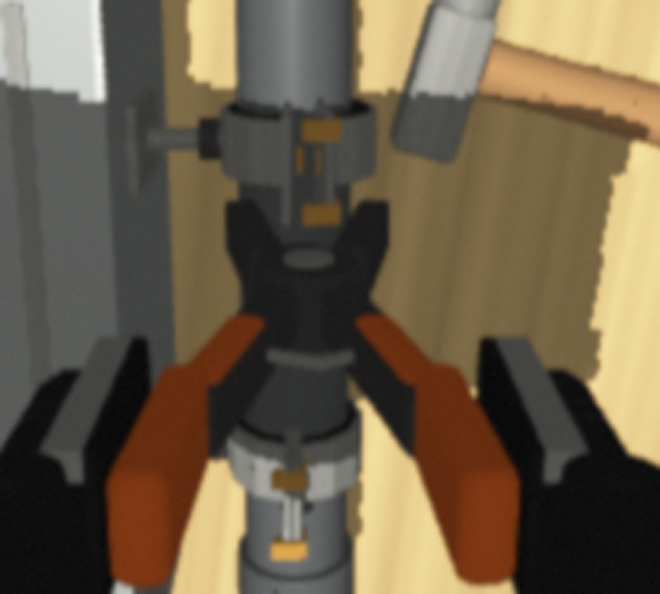

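View pics/s7.png

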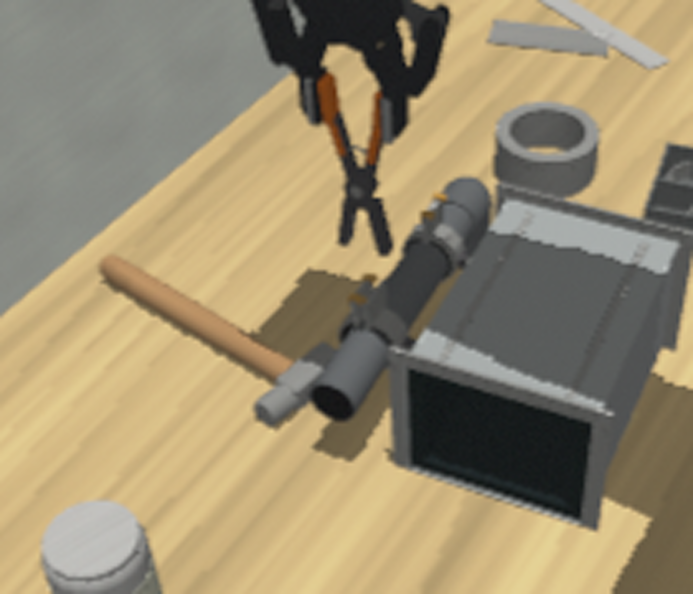

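Run:
```python
from h import *
M=np.load("pics/w7.npy"); s=manip.observe(); print(s['position'].round(2),yawof(s).round(2))
f=lambda x,y:(190+x/3.3,150+y/3.3)
for n,u,z in [("jaw L end",f(228,202),163),("jaw R end",f(388,202),163),("jaw mid",f(307.5,202),163),("pin top (+y end)",f(309,258),220),
 ("rear ear low",f(288,226),120),("hook1",f(323,130),123),("hook2",f(322,214),123),("rear mid",f(291,168),120),("pipeL",f(240,60),70),("pipeR",f(355,60),70)]:
    print(n,onz("wrist",u,z,M).round(1))
```

```text
[617.51  37.64 268.77] 96.9
jaw L end [595.7  36.1 163. ]
jaw R end [637.  41. 163.]
jaw mid [616.2  38.5 163. ]
pin top (+y end) [616.3  42.4 220. ]
rear ear low [612.4  18.5 120. ]
hook1 [619.3  50.1 123. ]
hook2 [622.1  24.4 123. ]
rear mid [611.2  36.8 120. ]
pipeL [589.9  60.6  70. ]
pipeR [629.1  65.3  70. ]
```

arm_command(
  increments=[
    [0.1,0,0.6,0,0,0],
    [0.1,0,1.0,0,0,0],
    [0.1,0,1.0,0,0,0],
    [0.1,0,0.5,0,0,0],
    [0,0,0,0,0,0],
    [0,0,0,0,0,0],
    [0,0,0,0,0,0],
  ],
)

```text
t: 11.0
position: [617.4, 41.2, 238.0]
orientation: [0.663, 0.748, 0.0, 0.0]
ft_force: [-0.5, -0.2, -2.2]
opening: 50.1
```

```bash
python3 look.py w8 jaws
python3 - <<'E'
from h import *
im=cv2.imread('pics/w8.png')[170:270,240:340]
cv2.imwrite('pics/w8c.png',cv2.resize(im,None,fx=6,fy=6,interpolation=cv2.INTER_CUBIC))
for c,b in [("side",(100,230,200,340)),("scene",(120,240,160,300))]:
    im=manip.read_camera(c); 
    cv2.imwrite(f"pics/{c}8.png",cv2.resize(im[b[0]:b[1],b[2]:b[3]],None,fx=5,fy=5,interpolation=cv2.INTER_CUBIC))
    for q in ["pliers","jaws","back_ear","front_ear"]: print(c,q,spots(c,q)[:2])
E
```

```text
11.0 [617.4  41.2 238. ] 96.87 0.001 50.12453904491865
jaws [(0.92, array([619.2,  37.3, 143. ])), (0.35, array([619. ,  34.6, 191. ]))]
side pliers [(0.63, array([613.3,  37. , 188.7]))]
side jaws [(0.92, array([619.8,  39. , 141.2])), (0.22, array([622. ,  31.6, 107.7]))]
side back_ear [(0.61, array([628.2,  33.6, 108.5])), (0.48, array([606.5,  38.5, 111. ]))]
side front_ear [(0.58, array([612.6,  37.5, 257.2])), (0.54, array([622.6,  34.2, 107.8]))]
scene pliers [(0.77, array([618.9,  42.2, 192.3]))]
scene jaws [(0.69, array([785.4,  49.1,   2. ])), (0.58, array([616. ,  45.5, 142. ]))]
scene back_ear [(0.55, array([610.8,  37.4, 109. ]))]
scene front_ear [(0.5, array([619.1,  37.9, 110. ]))]
```

View pics/w8c.png

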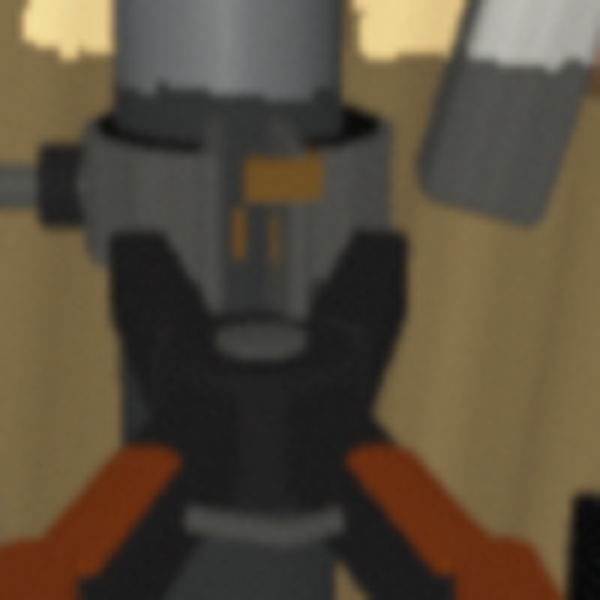

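View pics/side8.png

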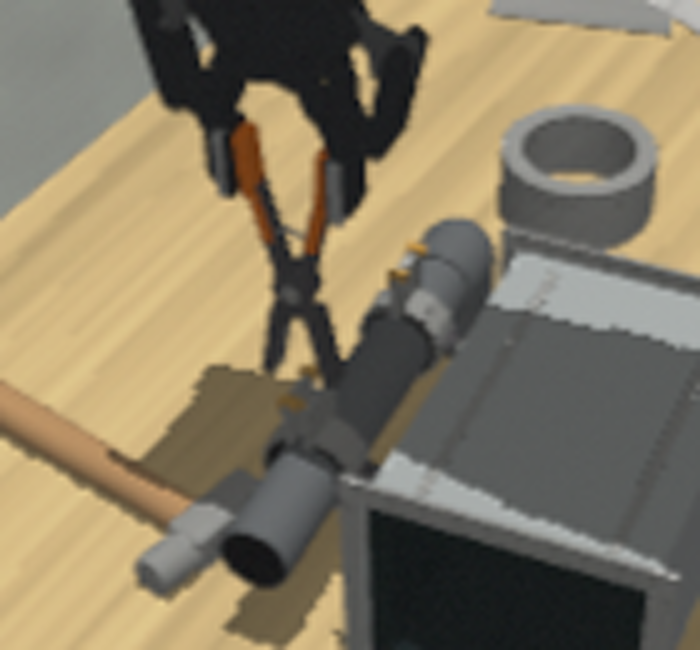

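View pics/scene8.png

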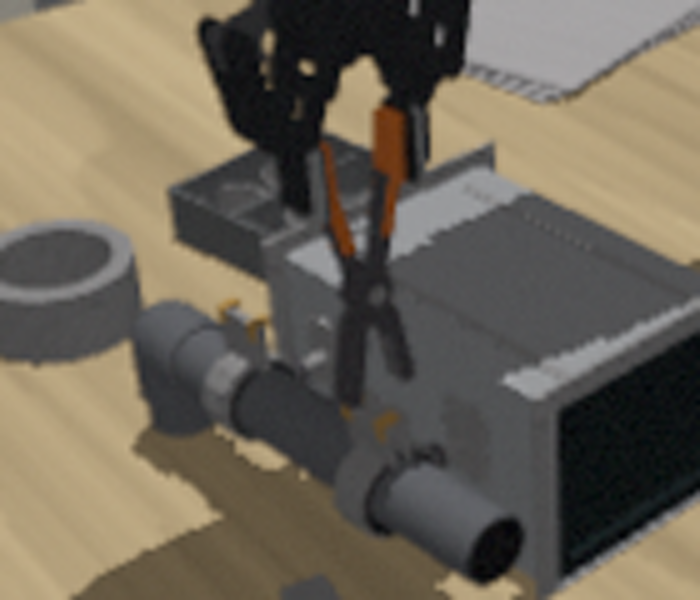

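Run:
```python
from h import *
M=np.load("pics/w8.npy")
f=lambda x,y:(240+x/6,170+y/6)
a=np.radians(6.85); U=np.array([np.cos(a),np.sin(a)]);V=np.array([-np.sin(a),np.cos(a)])
def pr(n,c,u,z,M): 
    p=onz(c,u,z,M); print(n,p.round(1),"u",(p[:2]@U).round(1),"v",(p[:2]@V).round(1))
for n,u,z in [("jaw L out",f(110,234),132.5),("jaw R out",f(406,234),132.5),("jawLin",f(166,234),132.5),("jawRin",f(362,234),132.5),("hook1",f(285,180),123),("hook1 edges",f(245,180),123),("",f(325,180),123),("h1 top",f(285,157),123),("h1bot",f(285,203),123),("rear ear up",f(212,125),120)]:
    pr(n,"wrist",u,z,M)
# jaw tips in side & scene
g=lambda x,y:(200+x/5,100+y/5); k=lambda x,y:(160+x/5,120+y/5)
for n,c,u,z in [("side jawL tip","side",g(271,372),132.5),("side jawR tip","side",g(335,383),132.5),("side hookA","side",g(292,402),123),("side hookB","side",g(309,372),123),
  ("scene jaw L tip","scene",k(347,400),132.5),("scene jaw R tip","scene",k(402,374),132.5),("scene hook","scene",k(386,423),123),("scene hook far","scene",k(346,410),123)]:
    pr(n,c,u,z,None)
```

```text
jaw L out [595.   41.4 132.5] u 595.7 v -29.9
jaw R out [636.9  46.4 132.5] u 637.8 v -29.9
jawLin [602.9  42.3 132.5] u 603.6 v -29.9
jawRin [630.6  45.6 132.5] u 631.6 v -29.9
hook1 [619.1  50.  123. ] u 620.7 v -24.2
hook1 edges [613.3  49.3 123. ] u 614.8 v -24.2
 [625.   50.7 123. ] u 626.6 v -24.2
h1 top [618.7  53.4 123. ] u 620.7 v -20.8
h1bot [619.6  46.5 123. ] u 620.7 v -27.7
rear ear up [607.6  56.3 120. ] u 610.0 v -16.6
side jawL tip [629.7  45.5 132.5] u 630.6 v -29.9
side jawR tip [596.6  36.4 132.5] u 596.7 v -35.0
side hookA [614.   50.9 123. ] u 615.7 v -22.7
side hookB [618.8  26.8 123. ] u 617.6 v -47.2
scene jaw L tip [633.5  41.6 132.5] u 633.9 v -34.2
scene jaw R tip [599.8  39.5 132.5] u 600.3 v -32.3
scene hook [622.5  58.2 123. ] u 625.0 v -16.4
scene hook far [631.7  36.6 123. ] u 631.6 v -39.0
```

Jaw centre lies at v = -36.9, against the clamp middle at -36.9 ± 0.4, and u is within 1 mm of the middle of the ears. I'll lower the jaws over them.

arm_command(
  increments=[
    [0,-0.04,0.4,0,0,0],
    [0,-0.04,0.6,0,0,0],
    [0,0,0.6,0,0,0],
    [0,0,0.6,0,0,0],
    [0,0,0.5,0,0,0],
    [0,0,0.25,0,0,0],
    [0,0,0,0,0,0],
  ],
)

```text
t: 12.3
position: [616.2, 41.1, 207.7]
orientation: [0.663, 0.748, -0.0, -0.0]
ft_force: [-0.4, -0.1, -1.0]
opening: 50.0
```

```bash
python3 look.py w9 jaws front_ear back_ear
python3 - <<'E'
from h import *
print(manip.observe()['ft_force'])
im=cv2.imread('pics/w9.png')[170:270,240:340]
a=cv2.resize(im,None,fx=4,fy=4,interpolation=cv2.INTER_CUBIC)
im=manip.read_camera("scene")[150:250,180:280]
b=cv2.resize(im,None,fx=4,fy=4,interpolation=cv2.INTER_CUBIC)
cv2.imwrite("pics/c9.png",np.hstack([a,b]))
E
```

```text
12.3 [616.2  41.1 207.7] 96.88 0.012 50.04621107021261
jaws [(0.83, array([619.8,  40.3, 110.7]))]
front_ear [(0.68, array([620.4,  36.6, 111. ]))]
back_ear [(0.62, array([605.5,  36. , 108. ]))]
[ 0.63013917  0.73321479 -0.81150618]
```

View pics/c9.png

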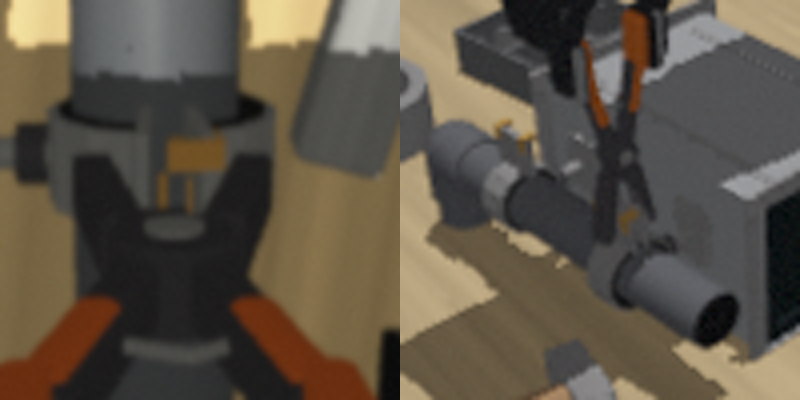

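Both jaws straddle the ears with no contact force. I'll start closing, in stages.

arm_command(
  increments=[
    [0,0,-0.1,0,0,0],
    [0,0,-0.1,0,0,0],
    [0,0,0,0,0,0],
    [0,0,0,0,0,0],
  ],
  grip=0.15,
)

```text
t: 12.95
position: [615.7, 41.1, 210.0]
orientation: [0.663, 0.748, -0.001, -0.0]
ft_force: [-6.0, -1.5, -0.0]
opening: 36.7
```

```bash
python3 look.py w10
python3 - <<'E'
from h import *
print(manip.observe()['ft_force'])
im=cv2.imread('pics/w10.png')[170:270,240:340]
a=cv2.resize(im,None,fx=4,fy=4,interpolation=cv2.INTER_CUBIC)
im=manip.read_camera("scene")[150:250,180:280]
b=cv2.resize(im,None,fx=4,fy=4,interpolation=cv2.INTER_CUBIC)
cv2.imwrite("pics/c10.png",np.hstack([a,b]))
E
```

```text
12.95 [615.7  41.1 210. ] 96.88 0.002 36.65626764231036
[-5.37085796 -0.67677554  0.01391551]
```

View pics/c10.png

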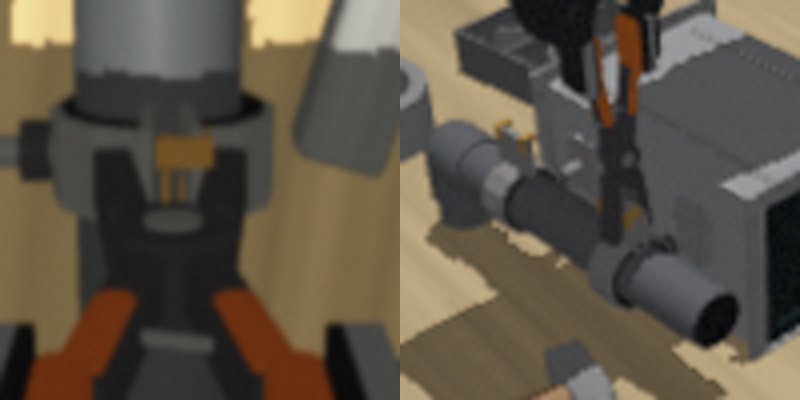

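arm_command(
  increments=[
    [0,-0.1,-0.05,0,0,0],
    [0,-0.08,0,0,0,0],
    [0,0,0,0,0,0],
  ],
  grip=0.27,
)

```text
t: 13.35
position: [614.6, 40.9, 211.0]
orientation: [0.663, 0.748, 0.0, 0.0]
ft_force: [-4.2, 0.3, 4.3]
opening: 31.6
```

arm_command(
  increments=[
    [0,-0.1,-0.05,0,0,0],
    [0,-0.08,0,0,0,0],
    [0,0,0,0,0,0],
    [0,0,0,0,0,0],
  ],
  grip=0.38,
)

```text
t: 13.75
position: [613.0, 40.7, 211.1]
orientation: [0.663, 0.748, 0.0, 0.0]
ft_force: [-1.4, -0.0, 1.2]
opening: 26.6
```

```bash
python3 look.py w11
python3 - <<'E'
from h import *
print(manip.observe()['ft_force'])
im=cv2.imread('pics/w11.png')[170:270,240:340]
a=cv2.resize(im,None,fx=4,fy=4,interpolation=cv2.INTER_CUBIC)
im=manip.read_camera("scene")[150:250,180:280]
b=cv2.resize(im,None,fx=4,fy=4,interpolation=cv2.INTER_CUBIC)
cv2.imwrite("pics/c11.png",np.hstack([a,b]))
E
```

```text
13.75 [613.   40.7 211.1] 96.87 0.001 26.597880986211482
[-0.92875172 -0.05966748  0.55740938]
```

View pics/c11.png

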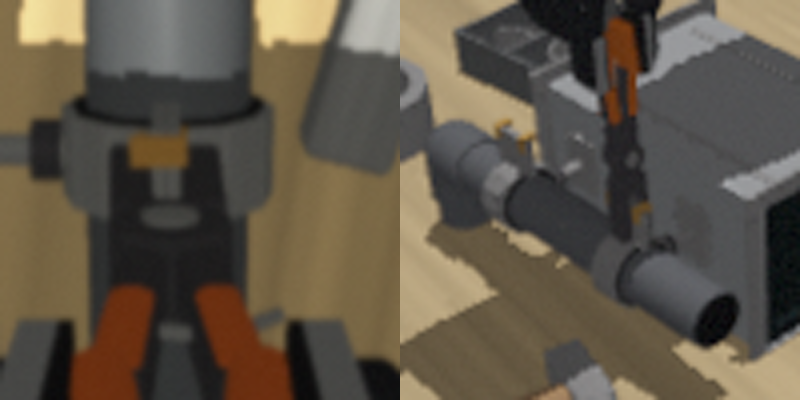

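The front ear is at the rear one and the side force has dropped, so it has probably snapped over. One more squeeze to be sure, then open to 50 mm.

arm_command(
  increments=[
    [0,-0.06,0,0,0,0],
    [0,0,0,0,0,0],
    [0,0,0,0,0,0],
    [0,0,0,0,0,0],
  ],
  grip=0.46,
)

```text
t: 14.25
position: [612.3, 40.7, 211.5]
orientation: [0.663, 0.748, 0.0, 0.0]
ft_force: [-3.0, -0.5, 5.1]
opening: 24.2
```

arm_command(
  increments=[
    [0,0.03,0,0,0,0],
    [0,0.03,0.05,0,0,0],
    [0,0,0.05,0,0,0],
    [0,0,0.05,0,0,0],
    [0,0,0,0,0,0],
    [0,0,0,0,0,0],
  ],
  grip=-0.17,
)

```text
t: 14.85
position: [612.8, 40.7, 209.6]
orientation: [0.663, 0.748, -0.0, -0.0]
ft_force: [-0.1, 0.4, -0.9]
opening: 50.2
```

```bash
python3 look.py w12
python3 - <<'E'
from h import *
print(manip.observe()['ft_force'])
im=cv2.imread('pics/w12.png')[170:270,240:340]
a=cv2.resize(im,None,fx=4,fy=4,interpolation=cv2.INTER_CUBIC)
im=manip.read_camera("scene")[150:250,180:280]
b=cv2.resize(im,None,fx=4,fy=4,interpolation=cv2.INTER_CUBIC)
cv2.imwrite("pics/c12.png",np.hstack([a,b]))
E
```

```text
14.85 [612.8  40.7 209.6] 96.88 0.002 50.23211438180938
[-0.88405797  1.04541695 -0.78332615]
```

View pics/c12.png

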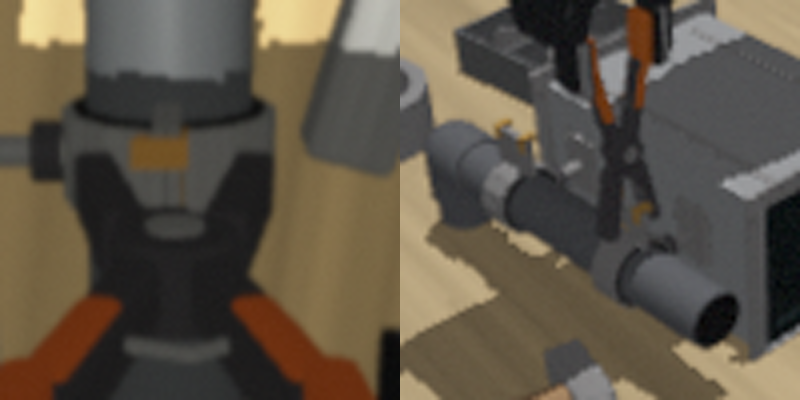

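With the jaws open, the ears stay together and the hooks are over the rear ear. Lifting clear.

arm_command(
  increments=[
    [0,0,-0.5,0,0,0],
    [0,0,-1.0,0,0,0],
    [0,0,-1.5,0,0,0],
    [0,0,-1.5,0,0,0],
    [0,0,-1.0,0,0,0],
    [0,0,-0.4,0,0,0],
    [0,0,0,0,0,0],
  ],
)

```text
t: 15.65
position: [613.1, 40.7, 269.1]
orientation: [0.663, 0.748, 0.0, 0.0]
ft_force: [-0.7, 0.5, -2.6]
opening: 50.1
```

```bash
python3 look.py w13 jaws pliers
python3 - <<'E'
from h import *
im=cv2.imread('pics/w13.png')[150:330,190:390]
cv2.imwrite('pics/w13c.png',cv2.resize(im,None,fx=3.3,fy=3.3,interpolation=cv2.INTER_CUBIC))
plan([466.5,352.9,268],72.3,12)
E
```

```text
15.65 [613.1  40.7 269.1] 96.87 0.03 50.05377569953953
jaws [(0.86, array([615.9,  38.5, 173.7])), (0.46, array([611.7,  35.2,  70.4]))]
pliers [(0.68, array([611. ,  36.9, 219.9]))]
yaw0 96.88 p0 [612.6  40.7 267.9] row(cm,rad): [ 2.52  -1.424] -0.001 wz 0.0357 n 12
```

View pics/w13c.png

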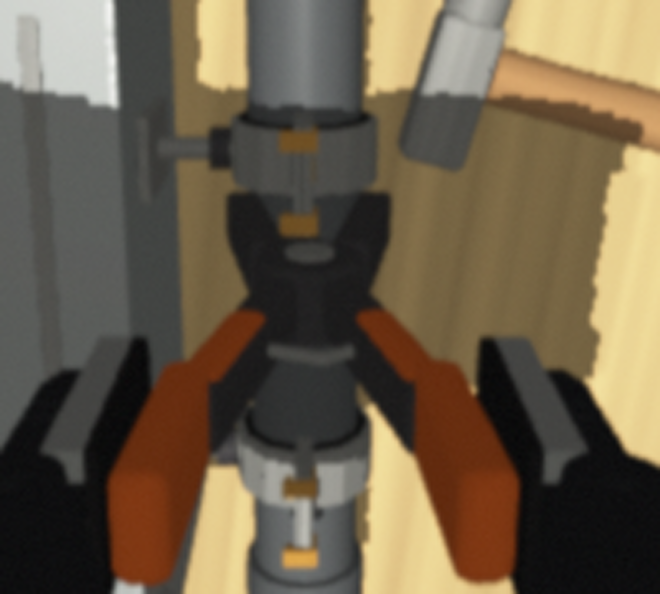

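The open clamp now looks like its shut neighbour: ears touching at crop (302,180), hooks at (298,140) and (298,222). Carrying the pliers back to the rack.

arm_command(
  increments=[
    [1.4,-0.8,0,0,0,0.025],
    [2.52,-1.42,0,0,0,0.036],
    [2.52,-1.42,0,0,0,0.036],
    [2.52,-1.42,0,0,0,0.036],
    [2.52,-1.42,0,0,0,0.036],
    [2.52,-1.42,0,0,0,0.036],
    [2.52,-1.42,0,0,0,0.036],
    [2.52,-1.42,0,0,0,0.036],
    [2.52,-1.42,0,0,0,0.036],
    [2.52,-1.42,0,0,0,0.036],
    [2.52,-1.42,0,0,0,0.036],
    [2.52,-1.42,0,0,0,0.036],
    [1.1,-0.62,0,0,0,0.008],
    [0,0,0,0,0,0],
    [0,0,0,0,0,0],
  ],
)

```text
t: 17.3
position: [469.4, 353.0, 268.3]
orientation: [0.807, 0.59, -0.0, 0.0]
ft_force: [0.3, -0.2, -2.0]
opening: 49.6
```

```bash
python3 look.py w14 jaws pliers rack
python3 - <<'E'
from h import *
M=np.load("pics/w14.npy")
im=cv2.imread('pics/w14.png')[120:300,200:400]
cv2.imwrite('pics/w14c.png',cv2.resize(im,None,fx=3.3,fy=3.3,interpolation=cv2.INTER_CUBIC))
manip.read_camera("side")
for q in ["pliers","jaws","rack"]: print(q,spots("side",q)[:3])
st=manip.observe(); print(st['position'].round(1),yawof(st).round(2))
E
```

```text
17.3 [469.4 353.  268.3] 72.34 0.016 49.635124598035745
jaws [(0.57, array([471.7, 351.3, 169.8]))]
pliers [(0.75, array([469.1, 350.5, 218.5]))]
rack [(0.78, array([467.3, 531.9,   3.5])), (0.7, array([466.8, 353.3,   1.4]))]
pliers [(0.73, array([468.4, 347.7, 220.6]))]
jaws [(0.71, array([471.5, 351. , 168.5]))]
rack [(0.89, array([466.1, 351.1,  -1.7])), (0.89, array([470.6, 534.3,  -2.5])), (0.34, array([464. , 352.5, 288.4]))]
[469.5 353.2 268.7] 72.27
```

View pics/w14c.png

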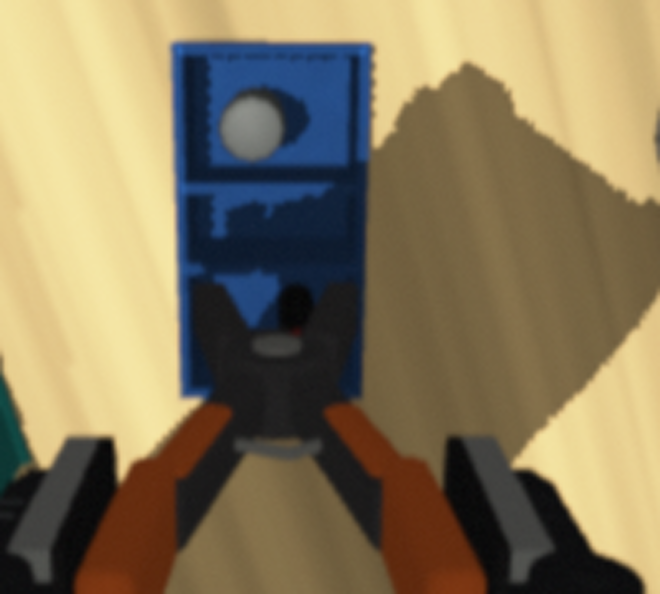

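Run:
```python
from h import *
M=np.load("pics/w14.npy")
f=lambda x,y:(200+x/3.3,120+y/3.3)
a=np.radians(-17.6); U=np.array([np.cos(a),np.sin(a)]);V=np.array([-np.sin(a),np.cos(a)])
def pr(n,u,z): 
    p=onz("wrist",u,z,M); print(n,p.round(1),"u",(p[:2]@U).round(1),"v",(p[:2]@V).round(1))
for n,u,z in [("TL",f(172,43),54),("TR",f(374,45),54),("BL",f(182,397),54),("BR",f(361,398),54),("div1",f(272,186),54),("div2",f(272,268),54),
 ("pocketL",f(186,230),54),("pocketR",f(364,230),54),("jawL out",f(191,285),163.2),("jawR out",f(360,285),163.2)]: pr(n,u,z)
for n,p in [("rack c",[466.4,352.2]),("tcp",[469.5,353.2]),("pick tcp",[466.6,354.1]),("jaws spot",[471.6,351.1]),("jaws spot at pick lift",[465.6,350])]:
    print(n,(np.array(p)@U).round(1),(np.array(p)@V).round(1))
```

```text
TL [453.4 425.4  54. ] u 303.5 v 542.6
TR [520.1 403.3  54. ] u 373.8 v 541.7
BL [413.4 300.3  54. ] u 303.2 v 411.2
BR [478.7 279.   54. ] u 372.0 v 410.7
div1 [471.2 367.2  54. ] u 338.1 v 492.5
div2 [461.9 338.2  54. ] u 338.0 v 462.0
pocketL [436.3 361.4  54. ] u 306.6 v 476.4
pocketR [498.3 341.6  54. ] u 371.7 v 476.3
jawL out [449.3 364.9 163.2] u 317.9 v 483.7
jawR out [490.8 351.7 163.2] u 361.5 v 483.6
rack c 338.1 476.7
tcp 340.7 478.6
pick tcp 337.7 478.6
jaws spot 343.4 477.3
jaws spot at pick lift 338.0 474.4
```

Jaw centre (339.7, 476.7) against the pocket centre (338.5, 476.9) in rack axes: within about 1 mm. Lowering in two stages.

arm_command(
  increments=[
    [0,-0.06,1.0,0,0,0],
    [0,-0.06,2.0,0,0,0],
    [0,0,2.5,0,0,0],
    [0,0,2.5,0,0,0],
    [0,0,1.8,0,0,0],
    [0,0,1.2,0,0,0],
    [0,0,1.0,0,0,0],
    [0,0,0,0,0,0],
  ],
)

```text
t: 18.5
position: [467.7, 353.6, 147.5]
orientation: [0.808, 0.59, -0.001, 0.0]
ft_force: [-0.8, -0.2, -1.4]
opening: 50.1
```

arm_command(
  increments=[
    [0,0,1.0,0,0,0],
    [0,0,1.0,0,0,0],
    [0,0,0.8,0,0,0],
    [0,0,0.5,0,0,0],
    [0,0,0.3,0,0,0],
    [0,0,0,0,0,0],
    [0,0,0,0,0,0],
  ],
)

```text
t: 19.2
position: [468.3, 354.1, 112.9]
orientation: [0.807, 0.59, 0.0, -0.0]
ft_force: [-0.2, -0.2, -1.9]
opening: 50.3
```

```bash
python3 look.py w15 pliers
python3 - <<'E'
from h import *
print(manip.observe()['ft_force'])
im=cv2.imread('pics/w15.png')[120:340,180:400]
a=cv2.resize(im,None,fx=1.8,fy=1.8,interpolation=cv2.INTER_CUBIC)
im=manip.read_camera("side")[190:370,150:330]
print(spots("side","pliers")[:2],spots("side","rack")[:2])
b=cv2.resize(im,(396,396),interpolation=cv2.INTER_CUBIC)
cv2.imwrite("pics/c15.png",np.hstack([a,b]))
E
```

```text
19.2 [468.3 354.1 112.9] 72.3 0.003 50.2790731379355
pliers [(0.64, array([470.3, 352. ,  65. ]))]
[-0.06674152 -0.48663847 -1.47984704]
[(0.82, array([465.2, 348.8,  65.1]))] [(0.97, array([293.7, 338.4,   2.8])), (0.92, array([465.9, 352.5,  -3. ]))]
```

View pics/c15.png

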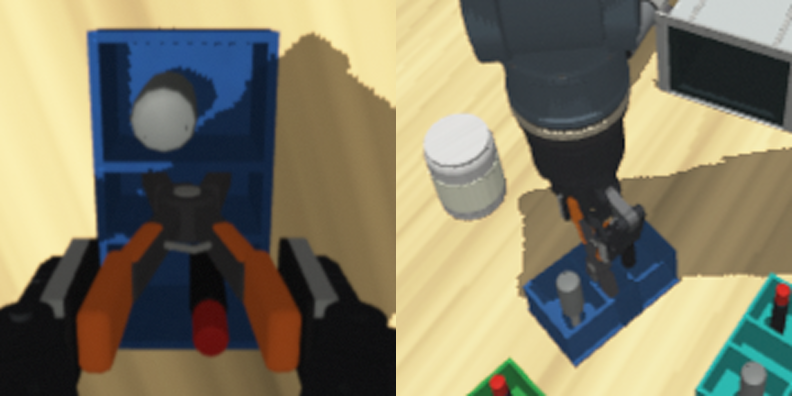

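arm_command(
  increments=[
    [0,0,0.15,0,0,0],
    [0,0,0.1,0,0,0],
    [0,0,0,0,0,0],
    [0,0,0,0,0,0],
  ],
)

```text
t: 19.85
position: [468.3, 354.2, 110.5]
orientation: [0.807, 0.59, 0.0, -0.0]
ft_force: [-0.5, -0.0, 4.0]
opening: 50.0
```

Floor contact. Releasing gently.

arm_command(
  increments=[
    [0,0,0,0,0,0],
    [0,0,0,0,0,0],
    [0,0,0,0,0,0],
  ],
  grip=-0.4,
)

```text
t: 20.15
position: [468.0, 353.8, 109.9]
orientation: [0.807, 0.59, -0.0, 0.0]
ft_force: [0.1, 0.1, -1.8]
opening: 59.3
```

arm_command(
  increments=[
    [0,0,0,0,0,0],
    [0,0,0,0,0,0],
    [0,0,0,0,0,0],
    [0,0,0,0,0,0],
    [0,0,0,0,0,0],
    [0,0,0,0,0,0],
  ],
  grip=-1,
)

```text
t: 20.75
position: [468.2, 354.0, 110.1]
orientation: [0.807, 0.59, 0.0, -0.0]
ft_force: [0.7, 0.1, -0.2]
opening: 85.5
```

```bash
python3 look.py w16 pliers
python3 - <<'E'
from h import *
print(manip.observe()['ft_force'])
E
```

```text
20.75 [468.2 354.  110.1] 72.3 0.001 85.51294701121657
pliers [(0.98, array([464.7, 350.3,  62.5]))]
[-0.30703596  0.64867323 -0.02289806]
```

View pics/w16.png

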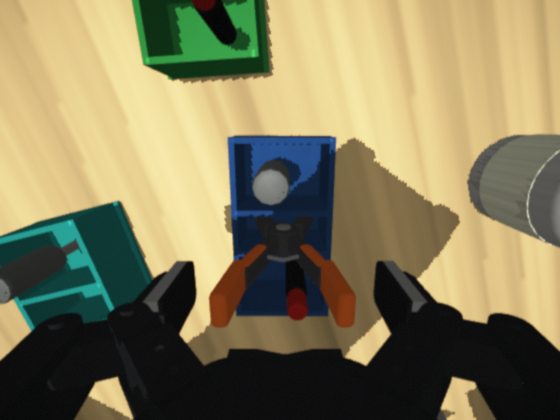

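The pliers stand open and free between the pads, with grips at (228,300) and (340,300). Rising straight up.

arm_command(
  increments=[
    [0,0,-0.8,0,0,0],
    [0,0,-2.0,0,0,0],
    [0,0,-2.5,0,0,0],
    [0,0,-2.5,0,0,0],
    [0,0,-2.5,0,0,0],
    [0,0,-2.5,0,0,0],
    [0,0,-1.5,0,0,0],
    [0,0,-0.7,0,0,0],
    [0,0,0,0,0,0],
  ],
)

```text
t: 21.75
position: [468.5, 354.2, 261.0]
orientation: [0.808, 0.59, 0.001, -0.0]
ft_force: [-0.0, 0.8, 0.1]
opening: 85.6
```

```bash
python3 look.py w17 pliers rack jaws grips
python3 - <<'E'
from h import *
b=[]
for c,bx in [("side",(130,350,180,400)),("scene",(150,310,190,430))]:
    im=manip.read_camera(c)
    for q in ["pliers","jaws","grips","rack","front_ear","back_ear","tin","tape","hammer"]: print(c,q,spots(c,q)[:3])
    cv2.imwrite(f"pics/{c}17.png",cv2.resize(im[bx[0]:bx[1],bx[2]:bx[3]],None,fx=2.6,fy=2.6,interpolation=cv2.INTER_CUBIC))
E
```

```text
21.75 [468.5 354.2 261. ] 72.29 0.044 85.590924842775
pliers [(0.68, array([469.1, 349. ,  61.2]))]
rack [(0.98, array([467.9, 531.2,   1.9])), (0.74, array([293.5, 344.7,   3.1])), (0.69, array([466.7, 352.4,   4.4]))]
jaws [(0.74, array([467.7, 353.3,  12.3])), (0.7, array([657.4, 327.5,   2.2]))]
grips [(0.74, array([466.6, 355. , 130.8]))]
side pliers [(0.64, array([464.7, 347.1,  61.2]))]
side jaws [(0.83, array([466.1, 353. ,  13.1]))]
side grips [(0.91, array([464.5, 350.4, 127.2])), (0.53, array([ 6.320e+02, -3.216e+02,  3.000e-01]))]
side rack [(0.71, array([465.5, 351.6,   9.9])), (0.69, array([466.8, 348.8,   0.6])), (0.69, array([466.2, 536.1,   1. ]))]
side front_ear [(0.38, array([617.6,  33.1, 107.1]))]
side back_ear [(0.55, array([608.3,  35.9, 106.8])), (0.49, array([618.1,  33.2, 109.3]))]
side tin [(0.98, array([6.584e+02, 3.231e+02, 2.000e-01]))]
side tape [(0.8, array([ 6.305e+02, -3.205e+02, -3.000e-01]))]
side hammer []
scene pliers []
scene jaws [(0.9, array([463.5, 358.4,  16.2]))]
scene grips []
scene rack [(0.98, array([465.1, 352.3,   0.9])), (0.73, array([466.3, 537.8,   1.9])), (0.6, array([294.1, 339.9,  -4. ]))]
scene front_ear [(0.4, array([610.2,  34.9, 109.2]))]
scene back_ear [(0.5, array([611.5,  36.1, 107.3])), (0.35, array([486.3, -25.4,  -3.1])), (0.29, array([465.6, 354.2,   1.7]))]
scene tin [(0.81, array([ 6.547e+02,  3.221e+02, -5.000e-01]))]
scene tape [(0.71, array([ 6.360e+02, -3.202e+02, -5.000e-01]))]
scene hammer [(0.69, array([785.9,  50.7,  -0.8]))]
```

View pics/w17.png

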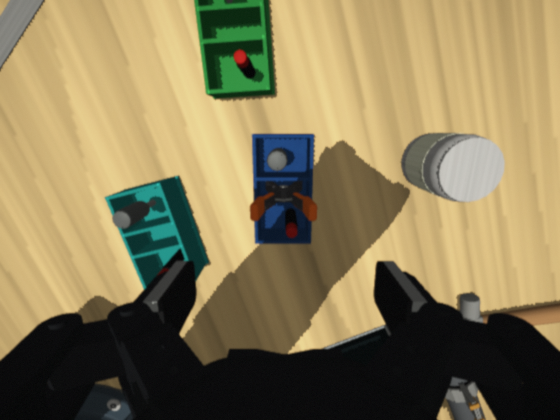

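View pics/side17.png

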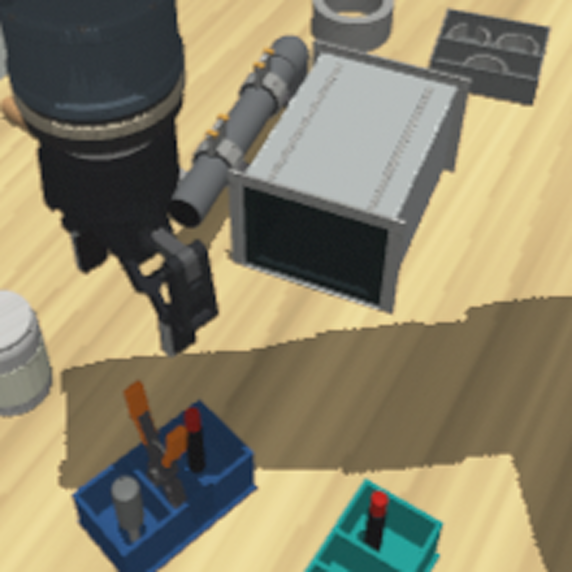

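View pics/scene17.png

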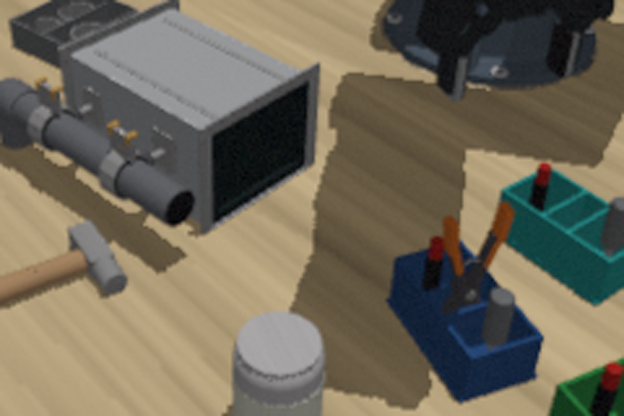

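The pliers stand open in the middle pocket with the pin about 61 mm up. Both clamps look alike and shut, and the bystanders have not moved. Handing in.

Run:
```python
from h import *
print(manip.hand_in()); s=manip.observe(); print(s['t'],s['ft_force'].round(1))
```

```text
the job is handed in; nothing more can be done
None
the job is handed in; nothing more can be done
```

The open clamp is squeezed shut, the pliers are back upright in the blue rack's middle pocket, and the job is handed in. It took about 23 s of the 43 s allowed; no verdict was reported.

- **Clamp:** I lowered the pliers over both ears and closed the grips in stages down to 24 mm. When I reopened the jaws, the ears stayed together with the hooks over the rear ear, and in the pictures it looks like the clamp that was already shut. I had no direct joint reading to confirm the angle.
- **Pliers:** they stand open, with the hinge pin about 61 mm up and about 1–5 mm from the pocket centre by the detections. They looked upright. The gripper was open and about 150 mm higher, with the wrist force near zero.
- **Bystanders:** the tin and tape detections match their starting positions within detector noise. The hammer does too in the scene camera; the side camera missed it in the last look.
- **Checks that disagreed:**
  - The last front-ear detections differed by 7 mm between cameras.
  - The scene camera missed the pliers and grips in the last look, so for those I relied on the wrist and side cameras and the pictures.

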